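Load a label-printer roller into the guarded V-groove checking station

ROBOT

A 7-joint arm with a two-finger parallel gripper is mounted at the origin on a cart in front of the work surface, level with it; the furniture and walls round the work are solid. World frame = base frame: x ahead of the robot, y to its left, z up, the work surface at z = 0. Lengths are in m, angles in rad, forces in N, time in s.
With the tool pointing down it reaches from about 0.4 to 0.85 m from the base axis. Payload 10.4 kg.
Tool frame: the origin (TCP) lies midway between the tips of the shut fingers; the grasp point (between the pads) lies 19 mm behind it (manip.hold_point_z is the distance from the TCP to the grasp point, in m); z points along the fingers, y is the line along which they close (so a half turn about z gives the same grasp; the last joint's range is limited). The gripper opens to 85 mm and grips with 20 to 120 N. Pads are 22 mm wide; open, the fingers measure 114 mm over their backs; the gripper's body (76 mm by 85 mm) begins 54 mm behind the grasp point. The pads swing forward as they close: fully open they stand 13 mm farther back than shut.
Start: joints at [-1.171, 0.332, -0.065, 1.46, 0.022, 1.35, -0.088], TCP at [0.256, 0.57, 0.206] pointing down, gripper open.
Joint ranges: [-2.6, 2.6], [-0.5, 2.12], [-1.47, 1.34], [0.16, 2.42], [-1.27, 4.41], [0.06, 2.06], [-2.6, 2.6]. Speed limits (rad/s): [2.22, 2.22, 2.79, 2.79, 3.14, 3.14, 3.14].

INTERFACE

Orientations are given as a unit quaternion [x, y, z, w].
In Python, from workcell import manip, eyes, job gives the robot as it stands.
- The arm moves only by the shell command python3 -m crank 'ROWS' [FORCE]. ROWS is JSON, a list that holds one entry, the list of rows, each a list of 7 numbers: the finger opening in cm, from 0 to 8.54, then the shift along the world's x, y, z in cm, then the turn, a rotation vector about the world's x, y, z in degrees. In form: [[[hand, x, y, z, ax, ay, az], ...]]. A call has 1 to 20 rows; each row shifts and turns the commanded pose from where the row before left it; what a row does not reach is not made up. A row lasts 1/8 s, in which the tool goes at most 62.5 mm and 10.7 degrees, less where a joint would pass 70% of its speed; a pose out of reach is approached as far as the arm can. A call with a gripper value outside its range is refused whole. The fingers move at their own pace and stop on an object; FORCE is the grip in N (left out, the last holds). Time passes only in rows, so rows that do not move let the fingers close. It gives the time, the measured TCP pose, the force, the opening and the grip force at its end, in the units of the state.
- manip.get_obs(): the state, without advancing time (a new reading comes with each control period).
- eyes.camera(name): name is "scene" or "top"; returns (picture, depth): 384x512x3 uint8, red, green, blue; 384x512 float32, m along the optical axis (not along the pixel's ray), 0 where there is no reading.
- eyes.camera_params(name): a dict with "fx", "fy", "cx", "cy" (pixels), "dist" ([k1, k2, p1, p2, k3] as OpenCV has them; the pictures are not rectified), "world_from_camera" (4x4, takes a point from camera to world coordinates). Camera axes: x right, y down, z forward; pixel columns grow to the right and rows downward; lengths in m; the calibration is good to about 2 mm. A picture is of the moment at which its call begins. camera_params takes no time and is no camera call.
- job.hand_in(): hands the job in; it is judged then, once.
The state is a dict: "clock": time; "joint_pos": joint angles; "joint_velocities": joint speeds; "tau": joint torques, N m; "position": TCP position; "ee_rot": TCP orientation; "ft_force": force on the tool from outside, world axes, zero at the start; "torque": the same for the moment, N m; "grip_width": opening from 0.0 (shut) to 1.0 (fully open); "grasp_force": force on a finger pad.
Only numpy, scipy, OpenCV 4.12 (cv2) and the standard library are available. Lean on these libraries where they do the work, as an engineer would, in place of code of your own. Each camera call takes 0.05 s, during which the arm holds its last target. There are 200 camera calls.

TASK

Load the label printer's spare roller from its grey storage sleeve into the checking station: swing the clear yellow-framed guard well open, lay the roller in the V-groove with its brass end toward the blue hood, and push it gently along the groove, under the hood, until the brass end is fully home against the stop. Then, with the roller still home, swing the guard fully closed again. Do not shift or knock over the glue stick, the label roll or the spray bottle.

Things in the scene. Friction and masses are not known exactly. Their poses are not given: they have to be found in the camera images.
- station: Checking station, fixed; grey base plate 8 mm thick, x -0.055 to 0.13, y -0.1325 to 0.0975. Origin on the bench under the V-groove, which runs along its y axis at x = 0 from y = -0.125 to 0.08. Steel V-rail: 90 degree V, lips 22 mm apart and 38 mm high, 26 mm wide over all, so open fingers can straddle it. A roller in the groove has its axis at z = 0.047, top at z = 0.061.
- hood_mouth (a point): Centre of the mouth of the blue hood, on the groove's axis at station (0, 0.03, 0.047). The fixed hood spans the groove from there to y = 0.09: 56 mm wide, top at z = 0.069; inside 46 mm wide, up to z = 0.065, so fingers do not fit in. A roller that is home has 45 mm under the hood and 75 mm outside, its tail at station y = -0.045.
- end_stop: Stop block inside the hood, fixed to the station. Origin on bench level under the middle of its face, at station (0, 0.075, 0); the face looks to station -y. It must not be struck or pressed hard: sliding the roller takes 1 to 5 N, a push of 5 to 10 N is plenty, over 40 N harms it.
- guard_leaf (a joint): Guard angle, rad: 0 closed (level over the groove), grows as it swings up and back to 2.0 at most; well open is over 1.3. Starts at 0 to 0.5. Hinge parallel to station y at station x = 0.12, z = 0.077. Stiff: stays where left, 1 to 2 N at the grip move it. Reaches 155 mm from the hinge, covers y -0.06 to 0.03; a 34 mm skirt hangs at y = -0.058, so it closes only if the roller is home.
- guard_grip (a point): Point on the axis of the guard's red grip, a round bar 10 mm thick along the hinge direction, sticking out at the guard's free edge from station y = -0.06 to -0.11 in clear air. At guard angle q the point is at station (0.12 - 0.155 cos q, -0.09, 0.077 + 0.155 sin q). Can be pinched from above; it turns between the fingers as the guard swings.
- sleeve: Grey storage sleeve, fixed, 52x84 mm, 68 mm high. Origin on the bench; bore along its y axis at x = 0, mouth (yellow stripe above it) at y = 0.008, back wall at y = -0.069; bore 34 mm wide, floor at z = 0.030, roof underside at z = 0.064. The roller's tail is in it: draw the roller out along +y by 70 mm or more before lifting.
- roller: Loose black rubber roller, 28 mm diameter, 120 mm long, 0.13 to 0.24 kg. Origin on its axis at mid-length, y axis toward the brass end. Blue tail hub (28 mm diameter) from y = -0.060 to -0.048, rubber to 0.046, brass hub (22 mm diameter) to 0.060. Starts in the sleeve along the sleeve's y axis, axis at z = 0.044, brass half sticking out about 52 mm. Free to turn about its axis.
- roller_head (a point): Centre of the roller's brass end face, 60 mm from its origin.
- glue_stick: Glue stick standing upright, red cap, 26 mm diameter, 92 mm high; bystander. Origin at its foot.
- label_roll: White roll of labels standing on its flat side, 73 mm diameter, 50 mm high; bystander. Origin at the centre of its underside.
- spray_bottle: Spray bottle with blue and white trigger head, 56x120 mm, 272 mm high; bystander. Origin at the centre of its underside, long side along its y axis.
Mind the look-alikes: they are no part of the job. Of the things shaped like the roller, the black one is meant.

How it is judged:
By the outcome, as a careful person would: the job done as asked, in the order asked, and still so for the second after the job is handed in, with the robot touching nothing.
It also fails if it takes over 72 s, if anything falls off the work surface, if the arm or the gripper's body presses on something with over 40 N, if the wrist force passes 120 N, or if a joint passes its speed limit or range.

## Working session

There is one attempt and no reset: what is moved stays moved. The work goes in short steps, Python scripts to look and compute and a shell command to move; the robot and the scene stay as the last step left them, time stands still between calls to the robot, and variables do not carry over. Pictures are saved under pics/ and viewed, at most 13 in all, crops included, and the job is handed in when it is done.

```bash
mkdir -p pics; cat > h.py <<'E'
import numpy as np, cv2
from workcell import manip, eyes, job
def shot(n,tag):
    im,d=eyes.camera(n); cv2.imwrite(f'pics/{tag}.png',im[:,:,::-1]); np.savez(f'pics/{tag}.npz',im=im,d=d); return im,d
def load(tag):
    z=np.load(f'pics/{tag}.npz'); return z['im'],z['d']
def rays(n,uv):
    p=eyes.camera_params(n); K=np.array([[p['fx'],0,p['cx']],[0,p['fy'],p['cy']],[0,0,1.]])
    q=cv2.undistortPoints(np.array(uv,float).reshape(-1,1,2),K,np.array(p['dist'],float)).reshape(-1,2)
    T=np.array(p['world_from_camera']); return T[:3,3],np.c_[q,np.ones(len(q))],T
def onplane(n,uv,z):
    o,q,T=rays(n,uv); d=q@T[:3,:3].T; return o+d*((z-o[2])/d[:,2])[:,None]
def cloud(n,uv,dep):
    o,q,T=rays(n,uv); uv=np.array(uv,int); return o+(q*dep[uv[:,1],uv[:,0]][:,None])@T[:3,:3].T
E
python3 - <<'E'
from h import *
for n in('scene','top'):
    shot(n,n+'0'); print(n,np.round(eyes.camera_params(n)['world_from_camera'],3).tolist())
print(manip.get_obs())
E
```

```text
scene [[-1.0, 0.008, 0.014, 0.5], [-0.007, 0.576, -0.818, 0.844], [-0.014, -0.818, -0.576, 0.711], [0.0, 0.0, 0.0, 1.0]]
top [[0.009, -0.995, 0.099, 0.402], [-1.0, -0.006, 0.025, -0.026], [-0.025, -0.099, -0.995, 1.105], [0.0, 0.0, 0.0, 1.0]]
{'clock': 0.1, 'joint_pos': array([-1.17058567,  0.33279716, -0.06468252,  1.46081312,  0.02162709,
        1.34990229, -0.08852724]), 'joint_velocities': array([ 0.00052163, -0.00100216,  0.00029493, -0.00192978, -0.00076195,
        0.00094595,  0.00118175]), 'tau': array([ 1.46827642e-03, -6.26742911e+01,  4.93131462e-02, -3.92430639e+01,
        1.64077972e-02,  7.03285375e-03,  2.37032128e-05]), 'position': array([0.25633235, 0.56963559, 0.20482378]), 'ee_rot': array([ 2.09843654e-01,  9.77734763e-01, -6.05892000e-04, -8.59880783e-05]), 'ft_force': array([-0.353306  ,  0.31042457, -0.1834376 ]), 'torque': array([0.08136241, 0.03544015, 0.00574142]), 'grasp_force': 0.0, 'grip_width': 1.0018898555832378}
```

View pics/scene0.png

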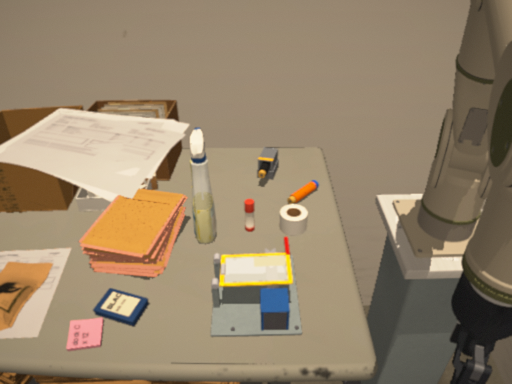

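View pics/top0.png

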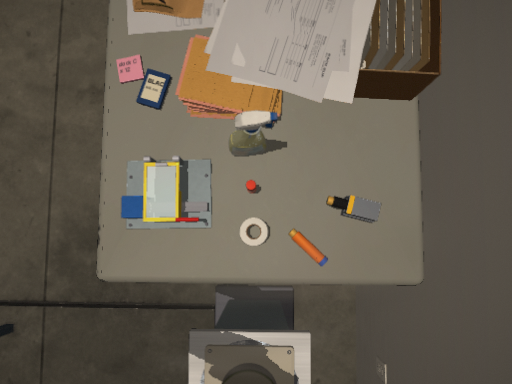

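The scene view shows the station (255,295), its guard nearly closed and its hood at (274,308). The sleeve is at (268,160), the glue stick (250,215), label roll (293,220) and spray bottle (203,190). In the top view the station is at (168,193) with the hood at its left (132,207) and the red grip at (188,220). The black roller with its brass end (332,201) points left out of the sleeve (365,208), and the orange look-alike is at (308,247).

```bash
python3 - <<'E'
from h import *
im,d=load('top0'); 
a=cv2.resize(im[145:240,110:220],None,fx=5,fy=5,interpolation=cv2.INTER_CUBIC)
b=cv2.resize(im[180:240,315:395],None,fx=5,fy=5,interpolation=cv2.INTER_CUBIC)
c=np.zeros((800,550,3),np.uint8); c[:475,:550]=a; c[490:790,:400]=b
cv2.imwrite('pics/crop0.png',c[:,:,::-1].copy()[:800])
c2=np.zeros((475,800,3),np.uint8);c2[:,:550]=a[:,:];c2[:190,550:]=cv2.resize(b,(250,190))
g=cv2.resize(im[185:230,320:385],(250,173),interpolation=cv2.INTER_CUBIC)
cv2.imwrite('pics/crop0.png',c2[:,:,::-1])
hsv=cv2.cvtColor(im,cv2.COLOR_RGB2HSV)
def comp(name,lo,hi,roi,z):
    m=cv2.inRange(hsv,lo,hi); k=np.zeros_like(m); x0,y0,x1,y1=roi; k[y0:y1,x0:x1]=m[y0:y1,x0:x1]
    n,l,s,ce=cv2.connectedComponentsWithStats(k); i=1+np.argmax(s[1:,4])
    uv=np.argwhere(l==i)[:,::-1]; r=cv2.minAreaRect(uv.astype(np.float32)); bx=cv2.boxPoints(r)
    P=cloud('top',uv,d)
    print(name,s[i],'c',np.round(onplane('top',[ce[i]],z),4),'box',np.round(onplane('top',bx,z)[:,:2],4).tolist(),'medcloud',np.round(np.median(P,0),4))
comp('hood',(100,120,40),(130,255,255),(110,180,150,230),.069)
comp('grip',(0,150,80),(8,255,255),(170,205,215,230),.08)
comp('yellow',(22,150,120),(35,255,255),(135,155,190,230),.08)
comp('plate',(0,0,0),(179,70,255),(122,157,150,194),.008)
comp('brass',(8,100,80),(30,255,255),(322,190,342,212),.044)
comp('stripe',(15,120,100),(35,255,255),(343,190,360,216),.068)
comp('black',(0,0,0),(179,255,45),(328,190,350,215),.058)
comp('glue',(0,150,80),(8,255,255),(240,175,262,196),.092)
comp('label',(0,0,150),(179,60,255),(236,214,274,250),.05)
# plate height mask around station
for tag,(x0,y0,x1,y1),zl,zh in [('plate',(110,145,225,240),.004,.014),('sleevetop',(335,185,390,228),.058,.08)]:
    v,u=np.mgrid[y0:y1,x0:x1]; uv=np.c_[u.ravel(),v.ravel()]; P=cloud('top',uv,d); s=(P[:,2]>zl)&(P[:,2]<zh)
    r=cv2.minAreaRect(P[s][:,:2].astype(np.float32)); print(tag,s.sum(),r,np.round(cv2.boxPoints(r),4).tolist())
E
```

```text
hood [122 196  21  22 452] c [[0.4718 0.2995 0.069 ]] box [[0.4981, 0.3259], [0.4984, 0.2743], [0.445, 0.2725], [0.4446, 0.3238]] medcloud [0.4725 0.2996 0.0689]
grip [176 217  23   5  86] c [[0.4403 0.1573 0.08  ]] box [[0.4453, 0.1835], [0.4457, 0.1283], [0.4358, 0.1281], [0.4353, 0.1833]] medcloud [0.4403 0.1573 0.0847]
yellow [143 162  32  60 281] c [[0.491  0.2472 0.08  ]] box [[0.5841, 0.2716], [0.5844, 0.1923], [0.4353, 0.1883], [0.4346, 0.2664]] medcloud [0.4645 0.2611 0.0821]
plate [122 157  28  37 818] c [[0.5632 0.3196 0.008 ]] box [[0.6105, 0.3509], [0.6107, 0.2765], [0.5123, 0.2732], [0.5119, 0.3469]] medcloud [0.5638 0.3201 0.0069]
brass [327 196   7   9  50] c [[ 0.4932 -0.206   0.044 ]] box [[0.5038, -0.1983], [0.5039, -0.2137], [0.4832, -0.2135], [0.4831, -0.1981]] medcloud [ 0.4923 -0.2042  0.053 ]
stripe [346 195   9  19  99] c [[ 0.4815 -0.2526  0.068 ]] box [[0.4599, -0.2405], [0.5062, -0.2527], [0.5031, -0.265], [0.4569, -0.2528]] medcloud [ 0.4815 -0.2525  0.0688]
black [332 197  17  13 150] c [[ 0.4852 -0.2299  0.058 ]] box [[0.476, -0.2075], [0.5084, -0.2159]
[... 306 characters left out ...]
 [[0.412, 0.0425], [0.4622, -0.0069], [0.4116, -0.0582], [0.3619, -0.0089]] medcloud [ 0.4121 -0.0086  0.0498]
plate 2801 ((0.5168753862380981, 0.22647401690483093), (0.25344446301460266, 0.3114122748374939), 1.2319884300231934) [[0.38679999113082886, 0.37940001487731934], [0.3935000002384186, 0.06809999793767929], [0.6468999981880188, 0.07349999994039536], [0.6402000188827515, 0.3849000036716461]]
sleevetop 645 ((0.47560417652130127, -0.26919931173324585), (0.11287321895360947, 0.04617505520582199), 75.9886245727539) [[0.43950000405311584, -0.31839999556541443], [0.48429998755455017, -0.3294999897480011], [0.5116999745368958, -0.2199999988079071], [0.4668999910354614, -0.20890000462532043]]
```

View pics/crop0.png

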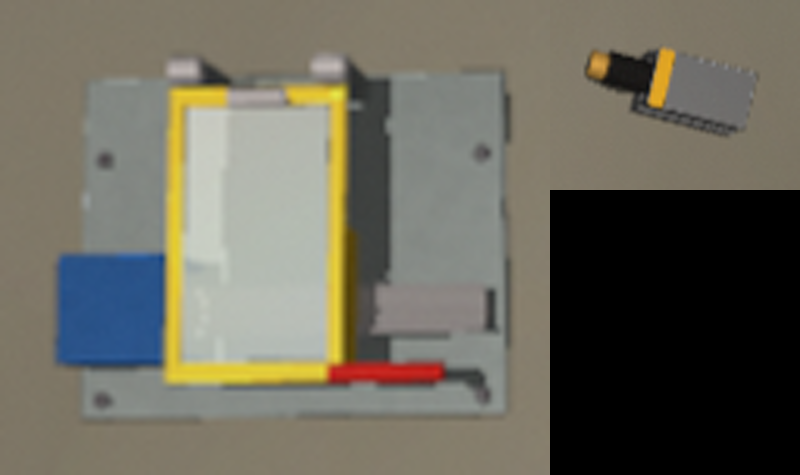

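The crop shows the guard level, the red grip's bar at crop (330–445,372), the V-rail's free end at (375–487,308), and the plate corners near (88,78), (505,72), (82,415), (505,412). The roller's brass end points up-left out of the sleeve mouth.

```bash
python3 - <<'E'
from h import *
c=lambda l:[((x+.5)/5+110-.5,(y+.5)/5+145-.5) for x,y in l]
P=onplane('top',c([(88,78),(505,72),(505,412),(82,415)]),.008)[:,:2]; print(P.round(4).tolist())
S=np.array([(.13,.0975),(.13,-.1325),(-.055,-.1325),(-.055,.0975)])
# rigid fit
A=S-S.mean(0);B=P-P.mean(0);th=np.arctan2((A[:,0]*B[:,1]-A[:,1]*B[:,0]).sum(),(A*B).sum())
R=np.array([[np.cos(th),-np.sin(th)],[np.sin(th),np.cos(th)]]);t=P.mean(0)-R@S.mean(0)
print('yaw',np.degrees(th),'t',t,'res',(P-S@R.T-t).round(4).tolist())
print('rail end',onplane('top',c([(487,285),(487,332),(375,285),(375,332)]),.038).round(4).tolist())
print('bolt holes etc hood left',onplane('top',c([(57,255),(58,363)]),.069).round(4).tolist())
im,d=load('scene0');hsv=cv2.cvtColor(im,cv2.COLOR_RGB2HSV)
for nm,lo,hi,roi,z in [('grip',(0,150,80),(8,255,255),(275,230,300,258),.08),('hood',(100,120,40),(130,255,255),(250,280,300,335),.069),('yel',(22,130,120),(35,255,255),(210,245,300,292),.08)]:
    m=cv2.inRange(hsv,lo,hi);x0,y0,x1,y1=roi;uv=np.argwhere(m[y0:y1,x0:x1])[:,::-1]+(x0,y0)
    Q=cloud('scene',uv,d);print(nm,len(uv),np.percentile(Q,[5,50,95],axis=0).round(4).tolist())
    if nm=='yel':
        X=np.c_[Q[:,0],Q[:,1],np.ones(len(Q))];print('plane',np.linalg.lstsq(X,Q[:,2],rcond=None)[0])
E
```

```text
[[0.6017, 0.3362], [0.6057, 0.1083], [0.4225, 0.105], [0.4188, 0.3325]]
yaw 1.0223369118055692 t [0.47436919 0.23732995] res [[-0.0009, -0.0009], [-0.001, 0.0012], [0.0007, 0.0011], [0.0012, -0.0014]]
rail end [[0.4877, 0.112, 0.038], [0.4633, 0.1115, 0.038], [0.4873, 0.1706, 0.038], [0.4628, 0.17, 0.038]]
bolt holes etc hood left [[0.4991, 0.3285, 0.069], [0.4441, 0.3258, 0.069]]
grip 70 [[0.4355, 0.1269, 0.0807], [0.4393, 0.1543, 0.0846], [0.4436, 0.1792, 0.0873]]
hood 699 [[0.4463, 0.2708, 0.0483], [0.4718, 0.301, 0.069], [0.4973, 0.3276, 0.0708]]
yel 594 [[0.436, 0.18, 0.0777], [0.4992, 0.2428, 0.0813], [0.5806, 0.2684, 0.0843]]
plane [-0.0343476   0.52250596 -0.02152293]
```

```bash
python3 -m crank '[[[5,1.8,-4.2,0,0,0,-6.5],[5,1.8,-4.2,0,0,0,-6.5],[5,1.8,-4.2,0,0,0,-6.5],[5,1.8,-4.2,0,0,0,-6.5],[5,1.8,-4.2,0,0,0,-6.5],[5,1.8,-4.2,0,0,0,-6.5],[5,1.8,-4.2,0,0,0,-6.5],[5,1.8,-4.2,0,0,0,-6.5],[5,1.8,-4.2,0,0,0,-6.5],[5,1.8,-4.2,0,0,0,-6.5],[5,0,0,0,0,0,0],[5,0,0,0,0,0,0]]]' 20
```

```text
clock: 1.6
position: [0.4361, 0.1505, 0.2054]
ee_rot: [0.702, 0.712, -0.0, -0.0]
ft_force: [0.1, -0.0, 0.2]
grip_width: 0.583
grasp_force: 0.0
```

```bash
python3 -m crank '[[[5,0.4,-0.45,-4,0,0,0],[5,0,0,-4,0,0,0],[5,0,0,-4,0,0,0],[5,0,0,-2.4,0,0,0],[5,0,0,0,0,0,0],[5,0,0,0,0,0,0],[0,0,0,0,0,0,0],[0,0,0,0,0,0,0],[0,0,0,0,0,0,0],[0,0,0,0,0,0,0],[0,0,0,0,0,0,0],[0,0,0,0,0,0,0]]]' 20
python3 -c "
import numpy as np
q=.02;r=15.5
for a in np.arange(.12,1.63,.1):
  print(round(a,2),round(r*(np.cos(a-.1)-np.cos(a)),2),round(r*(np.sin(a)-np.sin(a-.1)),2))"
```

```text
clock: 3.1
position: [0.4404, 0.1455, 0.0615]
ee_rot: [0.702, 0.712, 0.0, 0.0]
ft_force: [0.2, -0.0, 0.6]
grip_width: 0.002
grasp_force: 0.0
0.12 0.11 1.55
0.22 0.26 1.53
0.32 0.41 1.49
0.42 0.56 1.44
0.52 0.7 1.38
0.62 0.84 1.3
0.72 0.96 1.21
0.82 1.08 1.11
0.92 1.18 1.0
1.02 1.28 0.88
1.12 1.36 0.74
1.22 1.43 0.6
1.32 1.48 0.46
1.42 1.52 0.31
1.52 1.54 0.16
1.62 1.55 0.0
```

```bash
python3 - <<'E'
from h import *
a,_=shot('scene','s1'); b,_=shot('top','t1')
A=cv2.resize(a[215:345,200:330],(520,520),interpolation=cv2.INTER_CUBIC);B=cv2.resize(b[140:240,150:220],(280,400),interpolation=cv2.INTER_CUBIC)
c=np.zeros((520,800,3),np.uint8);c[:,:520]=A;c[:400,520:]=B;cv2.imwrite('pics/c1.png',c[:,:,::-1])
E
```

```text
(no output)
```

View pics/c1.png

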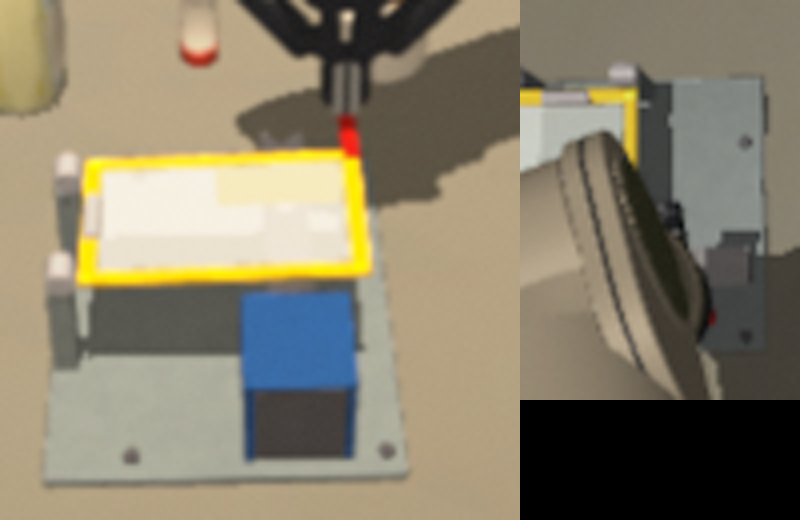

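```bash
python3 - <<'E'
from h import *
def atY(uv,y):
    o,q,T=rays('scene',uv);d=q@T[:3,:3].T;return (o+d*((y-o[1])/d[:,1])[:,None]).round(4).tolist()
f=lambda x,y:(200+x/4-.375,215+y/4-.375)
print('tip bottom at y .157',atY([f(335,103),f(360,103),f(347,114)],.157))
print('red/black border x',atY([f(340,118),f(358,118)],.16))
im,d=load('scene0');print(im[236:256,283:292].tolist()[::4] and '')
im,d=load('s1')
for r in range(230,258,2): print(r,[(tuple(im[r,c]),round(float(d[r,c]),3)) for c in (284,287,290)], cloud('scene',[(287,r)],d).round(3).tolist())
print(manip.get_obs()['grip_width'])
E
```

```text
tip bottom at y .157 [[0.4468, 0.157, 0.0994], [0.433, 0.157, 0.0992], [0.4399, 0.157, 0.0911]]
red/black border x [[0.4439, 0.16, 0.0909], [0.434, 0.16, 0.0908]]

230 [((np.uint8(52), np.uint8(50), np.uint8(47)), 0.895), ((np.uint8(57), np.uint8(54), np.uint8(51)), 0.898), ((np.uint8(35), np.uint8(33), np.uint8(34)), 0.893)] [[0.44, 0.155, 0.128]]
232 [((np.uint8(109), np.uint8(103), np.uint8(92)), 0.902), ((np.uint8(85), np.uint8(80), np.uint8(72)), 0.898), ((np.uint8(61), np.uint8(57), np.uint8(54)), 0.905)] [[0.44, 0.158, 0.124]]
234 [((np.uint8(113), np.uint8(105), np.uint8(95)), 0.905), ((np.uint8(87), np.uint8(82), np.uint8(73)), 0.902), ((np.uint8(62), np.uint8(59), np.uint8(54)), 0.909)] [[0.439, 0.157, 0.118]]
236 [((np.uint8(114), np.uint8(107), np.uint8(96)), 0.905), ((np.uint8(89), np.uint8(84), np.uint8(76)), 0.908), ((np.uint8(55), np.uint8(53), np.uint8(50)), 0.913)] [[0.439, 0.155, 0.111]]
238 [((np.uint8(115), np.uint8(107), np.uint8(97)), 0.91), ((np.uint8(90), np.uint8(84), np.uint8(76)), 0.909), ((np.uint8(56), np.uint8(52), np.uint8(49)), 0.918)] [[0.439, 0.157,
[... 1046 characters left out ...]
), np.uint8(23)), 0.908), ((np.uint8(121), np.uint8(81), np.uint8(65)), 1.032)] [[0.439, 0.173, 0.085]]
252 [((np.uint8(217), np.uint8(154), np.uint8(39)), 1.026), ((np.uint8(246), np.uint8(37), np.uint8(21)), 0.902), ((np.uint8(125), np.uint8(71), np.uint8(58)), 1.026)] [[0.44, 0.18, 0.086]]
254 [((np.uint8(253), np.uint8(229), np.uint8(59)), 0.903), ((np.uint8(246), np.uint8(156), np.uint8(14)), 0.898), ((np.uint8(137), np.uint8(87), np.uint8(58)), 1.02)] [[0.44, 0.185, 0.085]]
256 [((np.uint8(243), np.uint8(226), np.uint8(165)), 0.899), ((np.uint8(255), np.uint8(239), np.uint8(0)), 0.897), ((np.uint8(159), np.uint8(127), np.uint8(67)), 1.002)] [[0.44, 0.189, 0.082]]
-0.0021106788548653737
```

The crop shows the shut fingers at (347,60–105) ending above the red bar, with the tips at about z 0.093 in the depth data. The state says 0.0615. I'll lift and check this tip offset.

```bash
python3 -m crank '[[[0,0,0,4,0,0,0],[0,0,0,4,0,0,0],[0,0,0,0,0,0,0],[0,0,0,0,0,0,0]]]'
python3 - <<'E'
from h import *
a,d=shot('scene','s2')
print(manip.get_obs()['position'],manip.hold_point_z)
for c in (284,286,288,290):
    P=cloud('scene',[(c,r) for r in range(190,250)],d); s=(abs(P[:,1]-.15)<.03)&(P[:,2]>.09)
    print(c,P[s][-3:].round(3).tolist())
cv2.imwrite('pics/c2.png',cv2.resize(a[150:300,200:350],(600,600),interpolation=cv2.INTER_CUBIC)[:,:,::-1])
E
```

```text
clock: 3.7
position: [0.4402, 0.1454, 0.141]
ee_rot: [0.702, 0.712, -0.0, -0.0]
ft_force: [-0.2, 0.1, -0.4]
grip_width: -0.0
grasp_force: 0.0
[0.43985866 0.14525173 0.14056307] 0.0187
284 [[0.448, 0.152, 0.18], [0.448, 0.154, 0.179], [0.447, 0.151, 0.174]]
286 [[0.443, 0.156, 0.175], [0.443, 0.157, 0.173], [0.443, 0.155, 0.169]]
288 [[0.439, 0.156, 0.175], [0.439, 0.156, 0.173], [0.439, 0.156, 0.17]]
290 [[0.435, 0.157, 0.176], [0.435, 0.158, 0.174], [0.435, 0.158, 0.171]]
```

View pics/c2.png

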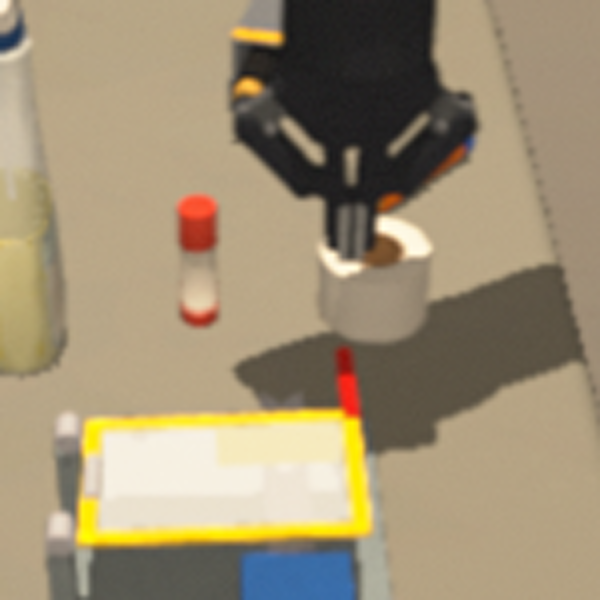

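The crop shows the shut fingers at (350,230) above the grip (347,380). The tips really sit about 29 mm above the reported TCP, so I will work with actual z = reported z + 0.029.

```bash
python3 -m crank '[[[5,0,0,0,0,0,0],[5,0,0,0,0,0,0],[5,0,0,0,0,0,0],[5,0,0,0,0,0,0],[5,0,0,-3,0,0,0],[5,0,0,-3,0,0,0],[5,0,0,-3,0,0,0],[5,0,0,-1.8,0,0,0],[5,0,0,0,0,0,0],[0,0,0,0,0,0,0],[0,0,0,0,0,0,0],[0,0,0,0,0,0,0],[0,0,0,0,0,0,0],[0,0,0,0,0,0,0]]]' 20
```

```text
clock: 5.5
position: [0.4392, 0.1457, 0.0336]
ee_rot: [0.702, 0.712, -0.001, -0.001]
ft_force: [-5.5, 1.7, -0.3]
grip_width: 0.104
grasp_force: 21.9
```

```bash
python3 -m crank '[[[0,0.1,0,1.55,0,0,0],[0,0.26,0,1.53,0,0,0],[0,0.41,0,1.49,0,0,0],[0,0.56,0,1.44,0,0,0],[0,0.7,0,1.38,0,0,0],[0,0.84,0,1.3,0,0,0],[0,0.96,0,1.21,0,0,0],[0,1.08,0,1.11,0,0,0]]]'
```

```text
clock: 6.5
position: [0.4871, 0.1466, 0.1458]
ee_rot: [0.702, 0.712, -0.001, -0.002]
ft_force: [-18.7, 3.0, 14.1]
grip_width: 0.105
grasp_force: 21.9
```

```bash
python3 -m crank '[[[0,-0.25,0,0.3,0,0,0],[0,1.18,0,1.0,0,0,0],[0,1.28,0,0.88,0,0,0],[0,1.36,0,0.74,0,0,0]]]'
```

```text
clock: 7.0
position: [0.5255, 0.1473, 0.1747]
ee_rot: [0.702, 0.712, 0.001, -0.001]
ft_force: [-3.0, 7.6, -0.7]
grip_width: 0.104
grasp_force: 20.3
```

```bash
python3 -m crank '[[[0,1.43,0.1,0.6,0,0,0],[0,1.48,0.1,0.46,0,0,0],[0,1.52,0,0.31,0,0,0],[0,1.54,0,0.16,0,0,0],[0,1.55,0,0,0,0,0],[0,0,0,0,0,0,0]]]'
```

```text
clock: 7.75
position: [0.6019, 0.1485, 0.1902]
ee_rot: [0.702, 0.712, 0.002, 0.001]
ft_force: [1.2, 5.0, 6.3]
grip_width: 0.106
grasp_force: 21.0
```

```bash
python3 -m crank '[[[4,0,0,0,0,0,0],[4,0,0,0,0,0,0],[4,0,0,0.5,0,0,0],[4,0,0,2,0,0,0],[4,0,0,2.5,0,0,0],[4,0,0,2.5,0,0,0],[6,-5,0,0,0,0,0],[6,-5,0,0,0,0,0],[6,-5,0,0,0,0,0],[6,0.4,-4.7,0,0,0,-1.9],[6,0.4,-4.7,0,0,0,-1.9],[6,0.4,-4.7,0,0,0,-1.9],[6,0.4,-4.7,0,0,0,-1.9],[6,0.4,-4.7,-2,0,0,-1.9],[6,0.4,-4.7,-2,0,0,-1.9],[6,0.4,-4.7,-2,0,0,-1.9],[6,0.4,-4.7,-2,0,0,-1.9],[6,0,0,-2,0,0,0],[6,0,0,0,0,0,0]]]'
python3 - <<'E'
from h import *
a,d=shot('scene','s3'); b,db=shot('top','t3')
cv2.imwrite('pics/c3.png',np.hstack([cv2.resize(a[130:330,190:340],(450,600)),cv2.resize(b[140:240,290:340],(300,600))])[:,:,::-1])
hsv=cv2.cvtColor(a,cv2.COLOR_RGB2HSV);m=cv2.inRange(hsv,(22,130,120),(35,255,255));uv=np.argwhere(m[150:300,190:310])[:,::-1]+(190,150)
P=cloud('scene',uv,d);print(np.percentile(P,[3,50,97],axis=0).round(3).tolist())
E
```

```text
clock: 10.12
position: [0.4814, -0.2286, 0.1622]
ee_rot: [0.791, 0.612, -0.001, -0.001]
ft_force: [0.4, 0.4, 0.3]
grip_width: 0.703
grasp_force: 0.0
[[0.568, 0.051, 0.046], [0.591, 0.184, 0.195], [0.65, 0.271, 0.236]]
```

View pics/c3.png

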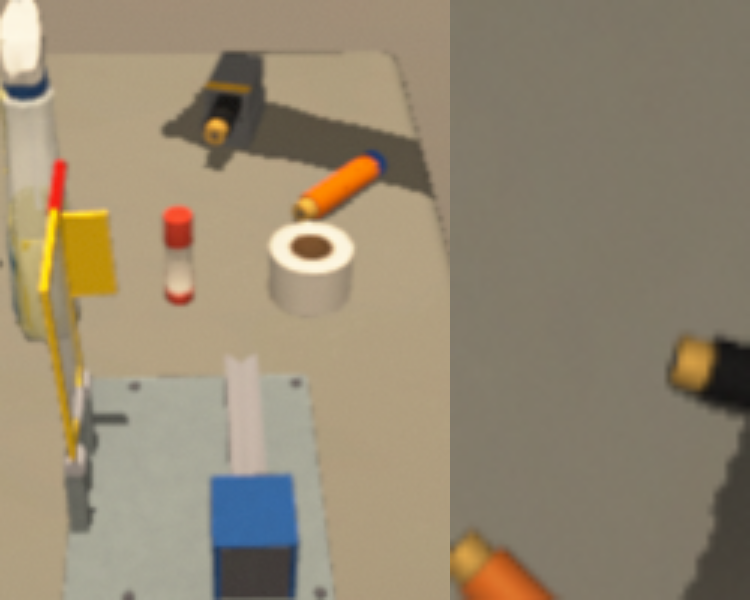

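The crop shows the guard standing open (60,330) and the black roller lying in the sleeve with its brass end at (216,131), free to grasp.

```bash
python3 -m crank '[[[6,0.45,0,-4,0,0,0],[6,0,0,-4,0,0,0],[6,0,0,-4,0,0,0],[6,0,0,-3,0,0,0],[6,0,0,-1.3,0,0,0],[6,0,0,0,0,0,0],[0,0,0,0,0,0,0],[0,0,0,0,0,0,0],[0,0,0,0,0,0,0],[0,0,0,0,0,0,0],[0,0,0,0,0,0,0]]]' 40
```

```text
clock: 11.6
position: [0.4878, -0.2286, 0.0011]
ee_rot: [0.79, 0.613, 0.001, 0.001]
ft_force: [-0.5, 1.1, 7.5]
grip_width: 0.314
grasp_force: 39.1
```

```bash
python3 -m crank '[[[0,0,0,0.15,0,0,0],[0,0.5,1.94,0,0,0,0],[0,0.5,1.94,0,0,0,0],[0,0.5,1.94,0,0,0,0],[0,0.5,1.94,0,0,0,0],[0,0,0,0,0,0,0]]]'
```

```text
clock: 12.35
position: [0.507, -0.1492, 0.0014]
ee_rot: [0.789, 0.614, 0.0, -0.0]
ft_force: [-0.5, -0.4, -2.4]
grip_width: 0.316
grasp_force: 39.2
```

```bash
python3 -m crank '[[[0,0,0,2,0,0,0],[0,0,0,4,0,0,0],[0,0,0,5,0,0,0],[0,0,0,4,0,0,0],[0,0,0,0,0,0,0]]]'
python3 - <<'E'
from h import *
a,d=shot('scene','s4'); b,db=shot('top','t4')
cv2.imwrite('pics/c4.png',np.hstack([cv2.resize(a[60:260,200:350],(450,600)),cv2.resize(b[150:250,270:340],(350,500))[:,:350] if 0 else np.vstack([cv2.resize(b[150:250,270:340],(350,500)),np.zeros((100,350,3),np.uint8)])])[:,:,::-1])
for n,im,dd in(('scene',a,d),('top',b,db)):
    hsv=cv2.cvtColor(im,cv2.COLOR_RGB2HSV);m=cv2.inRange(hsv,(8,90,70),(30,255,255))
    uv=np.argwhere(m)[:,::-1];P=cloud(n,uv,dd);s=(abs(P[:,0]-.515)<.05)&(abs(P[:,1]+.11)<.05)&(P[:,2]>.1)
    print(n,s.sum(),P[s].mean(0) if s.any() else '',np.percentile(P[s],[5,95],axis=0).round(3).tolist() if s.any() else '')
    m=cv2.inRange(hsv,(0,0,0),(179,255,60)); uv=np.argwhere(m)[:,::-1]
    P=cloud(n,uv,dd);u=np.array([.25,.968]);w=np.array([.968,-.25]);rel=P[:,:2]-[.507,-.149];al=rel@u;la=rel@w
    for lo in np.arange(-.11,.05,.01):
        k=(al>lo)&(al<lo+.01)&(abs(la)<.016)&(P[:,2]>.14)&(P[:,2]<.235)
        if k.sum()>2: print(n,round(lo,2),k.sum(),'lat',la[k].mean().round(4),'zmax',np.percentile(P[k][:,2],90).round(3))
E
```

```text
clock: 12.98
position: [0.5082, -0.1523, 0.1543]
ee_rot: [0.791, 0.612, 0.002, 0.001]
ft_force: [0.2, 0.9, -3.3]
grip_width: 0.31
grasp_force: 39.8
scene 850 [ 0.52121165 -0.10855703  0.47625693] [[0.496, -0.127, 0.201], [0.549, -0.096, 0.547]]
scene -0.05 3 lat 0.0034 zmax 0.21
scene -0.04 4 lat 0.0028 zmax 0.211
scene -0.03 9 lat -0.0001 zmax 0.211
scene -0.02 9 lat 0.001 zmax 0.212
scene -0.01 10 lat -0.0009 zmax 0.211
scene -0.0 31 lat -0.0003 zmax 0.225
scene 0.01 8 lat -0.0034 zmax 0.212
top 0
```

View pics/c4.png

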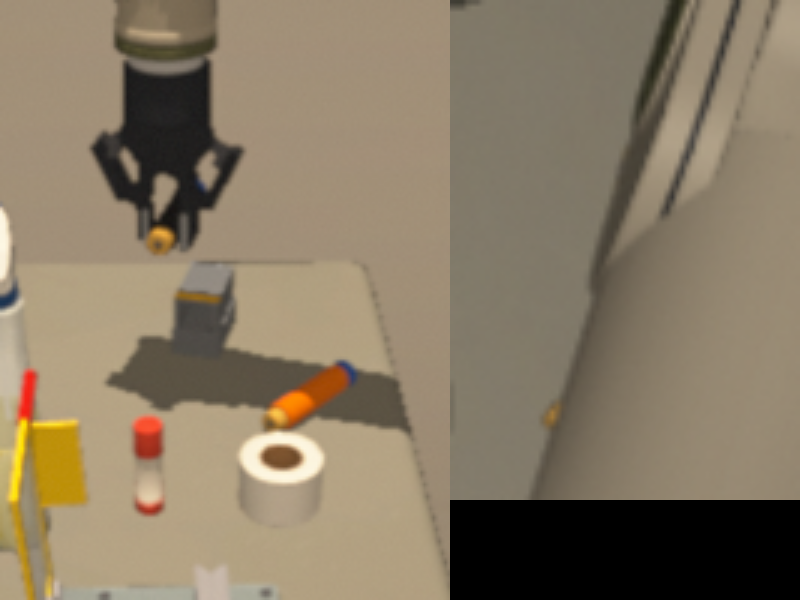

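The crop shows the black roller held level, brass end (160,240) toward the station. The glue stick (148,465), the label roll (280,480) and the sleeve are undisturbed.

```bash
python3 -m crank '[[[0,-0.43,4.6,0,0,0,1.95],[0,-0.43,4.6,0,0,0,1.95],[0,-0.43,4.6,0,0,0,1.95],[0,-0.43,4.6,0,0,0,1.95],[0,-0.43,4.6,0,0,0,1.95],[0,-0.43,4.6,0,0,0,1.95],[0,-0.43,4.6,-2,0,0,1.95],[0,-0.43,4.6,-2,0,0,1.95],[0,0,0,-2,0,0,0],[0,0,0,0,0,0,0],[0,0,0,0,0,0,0]]]'
python3 - <<'E'
from h import *
a,d=shot('scene','s5'); b,db=shot('top','t5')
cv2.imwrite('pics/c5.png',np.hstack([cv2.resize(a[170:340,190:340],(525,595)),np.vstack([cv2.resize(b[150:240,170:220],(275,495)),np.zeros((100,275,3),np.uint8)])])[:,:,::-1])
hsv=cv2.cvtColor(a,cv2.COLOR_RGB2HSV);m=cv2.inRange(hsv,(8,90,70),(30,255,255))
uv=np.argwhere(m)[:,::-1];P=cloud('scene',uv,d);s=(abs(P[:,0]-.474)<.03)&(abs(P[:,1]-.24)<.04)&(P[:,2]>.1)&(P[:,2]<.16)
print(s.sum(),P[s].mean(0),uv[s].mean(0),np.percentile(P[s],[3,50,97],axis=0).round(4).tolist())
E
```

```text
clock: 14.45
position: [0.4727, 0.216, 0.0916]
ee_rot: [0.7, 0.714, -0.0, 0.0]
ft_force: [0.2, -0.2, -0.9]
grip_width: 0.312
grasp_force: 39.7
127 [0.47309911 0.24195705 0.13760095] [272.92913386 254.51181102] [[0.4629, 0.2319, 0.1266], [0.4731, 0.2448, 0.1388], [0.483, 0.2475, 0.1452]]
```

View pics/c5.png

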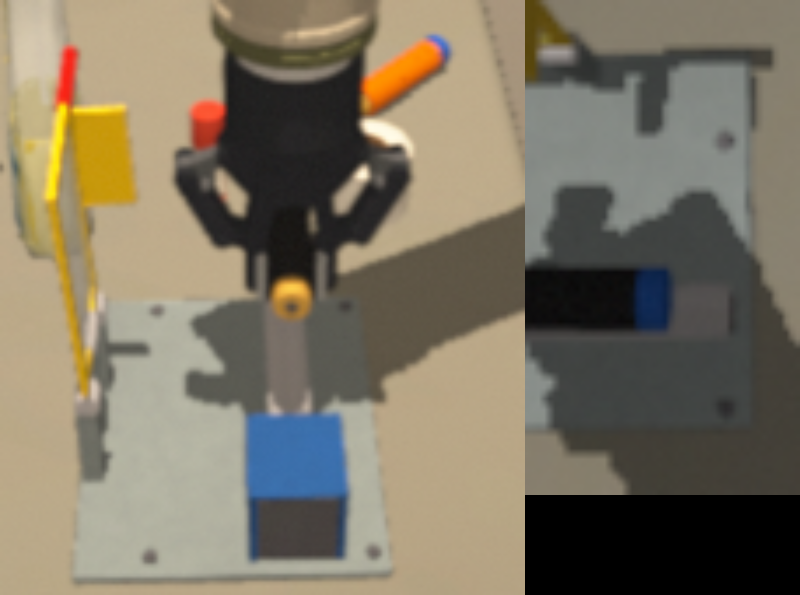

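The crop shows the roller held level over the rail, brass end (292,298) facing the hood (297,450). The blue tail is at top-crop (652,299) and the guard stands open clear of the gripper.

```bash
python3 - <<'E'
from h import *
b,_=load('t5');hsv=cv2.cvtColor(b,cv2.COLOR_RGB2HSV)
m=cv2.inRange(hsv,(100,120,40),(130,255,255));k=np.zeros_like(m);k[190:215,180:205]=m[190:215,180:205];uv=np.argwhere(k)[:,::-1]
print('hub',uv.mean(0),onplane('top',[uv.mean(0)],.135))
rows=[]
for c in range(171,186,2):
    v=b[185:225,c].sum(1);r=np.where(v<90)[0]+185
    if len(r): rows.append((c,(r.min()+r.max())/2,len(r)))
print(rows); print(onplane('top',[(r[0],r[1]) for r in rows],.135).round(4).tolist())
s=b[:,:,0].astype(int)
print('rail shade',[[int(x) for x in b[195:218,c].sum(1)] for c in (201,)])
E
```

```text
hub [192.55223881 203.95522388] [[0.47414417 0.13364702 0.135     ]]
[(171, np.float64(203.5), 10), (173, np.float64(204.0), 11), (175, np.float64(204.0), 11), (177, np.float64(203.5), 10), (179, np.float64(204.0), 11), (181, np.float64(204.0), 11), (183, np.float64(204.0), 11), (185, np.float64(204.0), 11)]
[[0.4749, 0.1851, 0.135], [0.4737, 0.1802, 0.135], [0.4737, 0.1755, 0.135], [0.475, 0.1707, 0.135], [0.4738, 0.1659, 0.135], [0.4738, 0.1612, 0.135], [0.4739, 0.1564, 0.135], [0.4739, 0.1516, 0.135]]
rail shade [[202, 197, 195, 199, 200, 198, 213, 235, 239, 244, 239, 234, 235, 236, 232, 231, 221, 202, 201, 198, 199, 198, 196]]
```

```bash
python3 -m crank '[[[0,0.1,0,-3,0,0,0.5],[0,0,0,-3,0,0,0],[0,0,0,-1.5,0,0,0],[0,0,0,-0.7,0,0,0],[0,0,0,-0.3,0,0,0],[0,0,0,-0.2,0,0,0],[0,0,0,0,0,0,0]]]' 30
```

```text
clock: 15.42
position: [0.4738, 0.2174, 0.0054]
ee_rot: [0.697, 0.717, 0.0, -0.0]
ft_force: [-3.0, -0.2, 2.6]
grip_width: 0.312
grasp_force: 40.3
```

```bash
python3 -m crank '[[[5.5,0,0,0,0,0,0],[5.5,0,0,0,0,0,0],[5.5,0,0,0,0,0,0],[5.5,0,0,1,0,0,0],[5.5,0,0,3,0,0,0],[5.5,0,0,4,0,0,0],[0,0,-4,0,0,0,0],[0,0,-4,0,0,0,0],[0,0.2,-3.4,0,0,0,0],[0,0,0,0,0,0,0],[0,0,0,0,0,0,0]]]' 40
python3 - <<'E'
from h import *
b,_=shot('top','t6');a,d=shot('scene','s6')
cv2.imwrite('pics/c6.png',np.hstack([cv2.resize(a[170:340,190:340],(525,595)),np.vstack([cv2.resize(b[150:240,150:220],(275,354)),np.zeros((241,275,3),np.uint8)])])[:,:,::-1])
hsv=cv2.cvtColor(a,cv2.COLOR_RGB2HSV);m=cv2.inRange(hsv,(8,90,70),(30,255,255))
uv=np.argwhere(m)[:,::-1];P=cloud('scene',uv,d);s=(abs(P[:,0]-.474)<.03)&(abs(P[:,1]-.24)<.04)&(P[:,2]>.03)&(P[:,2]<.08)
print(s.sum(),np.percentile(P[s],[3,50,97],axis=0).round(4).tolist())
print(manip.get_obs()['position'])
E
```

```text
clock: 16.8
position: [0.4757, 0.1037, 0.0851]
ee_rot: [0.697, 0.717, 0.0, -0.0]
ft_force: [0.5, 0.9, -0.9]
grip_width: -0.002
grasp_force: 0.0
91 [[0.4632, 0.2319, 0.0468], [0.4737, 0.2423, 0.0552], [0.4829, 0.2478, 0.0595]]
[0.47555189 0.10417071 0.08483776]
```

View pics/c6.png

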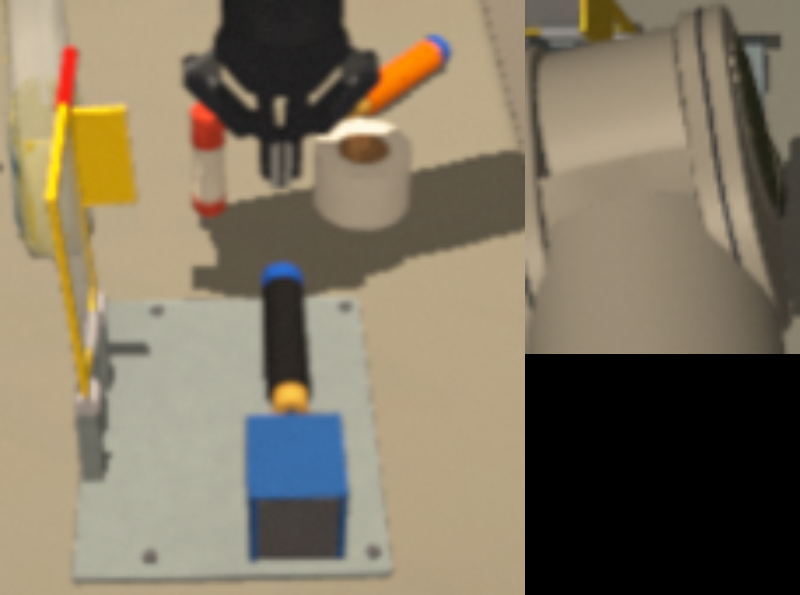

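The crop shows the roller lying in the groove, brass end (290,395) just before the hood and blue tail at (283,270). The gripper is clear behind the tail.

```bash
python3 -m crank '[[[0,0,0,-3,0,0,0],[0,0,0,-2.5,0,0,0],[0,0,0,-1.3,0,0,0],[0,0,0,0,0,0,0],[0,0,0.5,0,0,0,0],[0,0,0.5,0,0,0,0],[0,0,0.5,0,0,0,0],[0,0,0.5,0,0,0,0],[0,0,0.5,0,0,0,0],[0,0,0.5,0,0,0,0]]]'
```

```text
clock: 18.15
position: [0.4757, 0.1332, 0.0167]
ee_rot: [0.697, 0.717, 0.0, 0.0]
ft_force: [0.6, -3.5, 2.9]
grip_width: 0.001
grasp_force: 1.9
```

```bash
python3 -m crank '[[[0,-0.01,0.5,0,0,0,0],[0,-0.01,0.5,0,0,0,0],[0,-0.01,0.5,0,0,0,0],[0,-0.01,0.5,0,0,0,0],[0,-0.01,0.5,0,0,0,0],[0,-0.01,0.5,0,0,0,0],[0,-0.01,0.5,0,0,0,0],[0,0,0,0,0,0,0]]]'
```

```text
clock: 19.15
position: [0.4743, 0.169, 0.0164]
ee_rot: [0.696, 0.718, -0.0, -0.0]
ft_force: [0.2, 0.9, 0.2]
grip_width: 0.002
grasp_force: 0.0
```

```bash
python3 -m crank '[[[0,0,0.15,0,0,0,0],[0,0,0.15,0,0,0,0],[0,0,0.15,0,0,0,0],[0,0,0.15,0,0,0,0]]]'; python3 -m crank '[[[0,0,0.1,0,0,0,0],[0,0,0.1,0,0,0,0],[0,0,0.1,0,0,0,0]]]'
```

```text
clock: 19.65
position: [0.4746, 0.1741, 0.0165]
ee_rot: [0.697, 0.717, -0.0, -0.0]
ft_force: [-1.4, -2.2, 0.5]
grip_width: 0.002
grasp_force: 1.1
clock: 20.02
position: [0.4748, 0.1771, 0.0166]
ee_rot: [0.697, 0.717, -0.0, -0.0]
ft_force: [-0.3, -1.5, 0.9]
grip_width: -0.001
grasp_force: 1.2
```

```bash
python3 -m crank '[[[0,0,0.1,0,0,0,0],[0,0,0.1,0,0,0,0]]]';python3 -m crank '[[[0,0,0.1,0,0,0,0],[0,0,0.1,0,0,0,0]]]'
```

```text
clock: 20.27
position: [0.4748, 0.1791, 0.0166]
ee_rot: [0.697, 0.717, -0.0, 0.0]
ft_force: [-1.6, -2.3, 1.0]
grip_width: -0.001
grasp_force: 1.2
clock: 20.52
position: [0.4748, 0.1811, 0.0166]
ee_rot: [0.697, 0.717, -0.0, 0.0]
ft_force: [-0.7, -1.6, 1.9]
grip_width: -0.001
grasp_force: 1.2
```

```bash
python3 -m crank '[[[0,0,0.1,0,0,0,0]]]'
```

```text
clock: 20.65
position: [0.4748, 0.1821, 0.0166]
ee_rot: [0.697, 0.717, -0.0, 0.0]
ft_force: [-2.0, -6.2, 2.6]
grip_width: -0.001
grasp_force: 3.4
```

```bash
python3 -m crank '[[[0,0,0.05,0,0,0,0],[0,0,0,0,0,0,0]]]'
```

```text
clock: 20.9
position: [0.4748, 0.182, 0.0166]
ee_rot: [0.697, 0.717, -0.0, 0.0]
ft_force: [-2.4, -4.6, 1.5]
grip_width: 0.003
grasp_force: 2.4
```

```bash
python3 -m crank '[[[0,0,0.1,0,0,0,0],[0,0,0,0,0,0,0]]]'
```

```text
clock: 21.15
position: [0.4748, 0.182, 0.0166]
ee_rot: [0.697, 0.717, -0.001, 0.0]
ft_force: [-3.0, -8.6, 3.4]
grip_width: -0.003
grasp_force: 4.1
```

```bash
python3 -m crank '[[[0,0,-1,0,0,0,0],[0,0,-3,0,0,0,0],[4,0,0,4,0,0,0],[4,0,0,6,0,0,0],[4,0,0,6,0,0,0],[4,0,0,6,0,0,0],[4,0,0,4,0,0,0],[4,0,0,0,0,0,0]]]'
python3 - <<'E'
from h import *
b,_=shot('top','t7');a,d=shot('scene','s7')
hsv=cv2.cvtColor(a,cv2.COLOR_RGB2HSV);m=cv2.inRange(hsv,(105,150,40),(130,255,255))
k=np.zeros_like(m);k[245:279,255:290]=m[245:279,255:290];uv=np.argwhere(k)[:,::-1]
P=cloud('scene',uv,d);s=(P[:,1]<.23)&(P[:,2]>.02);print(s.sum(),np.percentile(P[s],[2,50,98],axis=0).round(4).tolist() if s.any() else '')
hsv=cv2.cvtColor(a,cv2.COLOR_RGB2HSV);m=cv2.inRange(hsv,(0,150,80),(8,255,255));uv=np.argwhere(m[170:215,195:220])[:,::-1]+(195,170)
P=cloud('scene',uv,d);print('grip',np.percentile(P,[5,50,95],axis=0).round(4).tolist())
print(manip.get_obs()['position'],manip.get_obs()['ft_force'])
cv2.imwrite('pics/c7.png',np.hstack([cv2.resize(a[150:340,190:340],(470,595)),np.vstack([cv2.resize(b[150:240,120:220],(330,297)),np.zeros((298,330,3),np.uint8)])])[:,:,::-1])
E
```

```text
clock: 22.15
position: [0.4765, 0.1443, 0.2799]
ee_rot: [0.697, 0.717, 0.003, 0.001]
ft_force: [0.4, 1.2, -0.3]
grip_width: 0.475
grasp_force: 0.0
32 [[0.4639, 0.1954, 0.0531], [0.4749, 0.2007, 0.0583], [0.4837, 0.2061, 0.0618]]
grip [[0.5972, 0.134, 0.2336], [0.6011, 0.1612, 0.2359], [0.6053, 0.1858, 0.2373]]
[0.47491849 0.14375094 0.27641215] [-0.80789098 -0.07860437 -0.17036903]
```

View pics/c7.png

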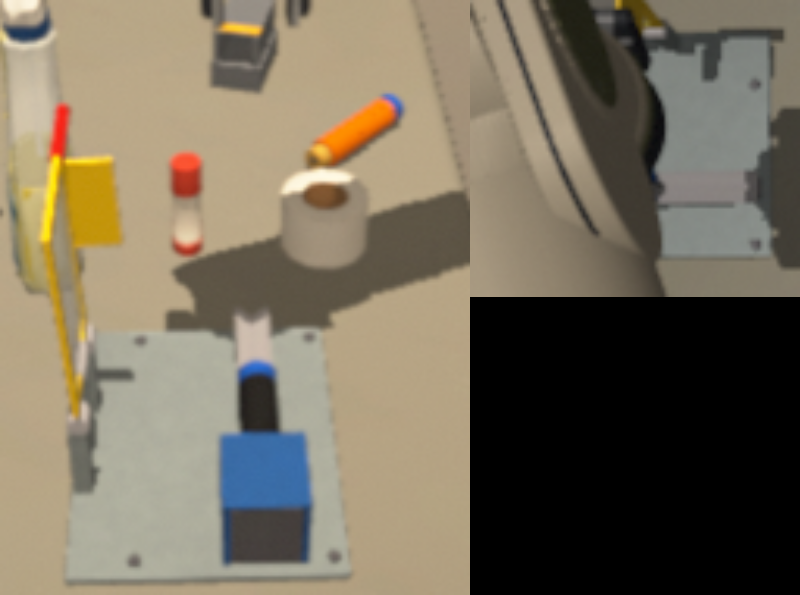

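The crop shows the roller under the hood with only rubber and the blue tail (257,370) outside. Depth puts the tail at y about 0.194, so it is home. The guard grip is at (62,130) and the bystanders are undisturbed.

```bash
python3 -m crank '[[[4,4,0.1,0,0,0,0],[4,4,0.1,0,0,0,0],[4,4.5,0,0,0,0,0],[4,0,0,0,0,0,0],[4,0,0,-3,0,0,0],[4,0,0,-3,0,0,0],[4,0,0,-2.6,0,0,0],[4,0,0,0,0,0,0],[0,0,0,0,0,0,0],[0,0,0,0,0,0,0],[0,0,0,0,0,0,0],[0,0,0,0,0,0,0],[0,0,0,0,0,0,0]]]' 20
```

```text
clock: 23.88
position: [0.6005, 0.1457, 0.1919]
ee_rot: [0.697, 0.717, 0.001, 0.0]
ft_force: [-1.3, -0.9, 6.6]
grip_width: 0.109
grasp_force: 20.1
```

```bash
python3 -m crank '[[[0,-1.55,-0.02,0,0,0,0],[0,-1.54,-0.02,-0.16,0,0,0],[0,-1.52,-0.02,-0.31,0,0,0],[0,-1.48,-0.02,-0.46,0,0,0],[0,-1.43,-0.02,-0.6,0,0,0],[0,-1.36,-0.02,-0.74,0,0,0],[0,-1.28,-0.02,-0.88,0,0,0],[0,-1.18,-0.02,-1.0,0,0,0]]]'
```

```text
clock: 24.88
position: [0.4867, 0.1435, 0.1494]
ee_rot: [0.697, 0.717, 0.001, 0.0]
ft_force: [2.6, -1.2, -1.7]
grip_width: 0.104
grasp_force: 19.5
```

```bash
python3 -m crank '[[[0,-1.08,-0.02,-1.11,0,0,0],[0,-0.96,0,-1.21,0,0,0],[0,-0.84,0,-1.3,0,0,0],[0,-0.7,0,-1.38,0,0,0],[0,-0.56,0,-1.44,0,0,0],[0,-0.41,0,-1.49,0,0,0]]]'
```

```text
clock: 25.62
position: [0.442, 0.1429, 0.0694]
ee_rot: [0.697, 0.717, 0.001, 0.001]
ft_force: [9.1, -6.6, -0.4]
grip_width: 0.102
grasp_force: 19.5
```

```bash
python3 -m crank '[[[0,0,0.1,-1.5,0,0,0],[0,0,0.1,-1.4,0,0,0],[0,0,0,-0.5,0,0,0]]]'; python3 -m crank '[[[0,0,0,-0.2,0,0,0],[0,0,0,-0.2,0,0,0]]]'
```

```text
clock: 26.0
position: [0.4392, 0.1445, 0.0355]
ee_rot: [0.697, 0.717, -0.002, -0.001]
ft_force: [-14.3, -7.6, 32.2]
grip_width: 0.108
grasp_force: 24.3
clock: 26.25
position: [0.4392, 0.1456, 0.0325]
ee_rot: [0.697, 0.717, -0.001, -0.002]
ft_force: [-15.9, -5.9, 30.1]
grip_width: 0.107
grasp_force: 25.3
```

```bash
python3 -m crank '[[[0,0,0,0.3,0,0,0],[3,0,0,0,0,0,0],[3,0,0,0,0,0,0],[3,0,0,0,0,0,0],[3,0,0,2,0,0,0],[3,0,0,4,0,0,0],[3,0,0,5,0,0,0],[3,0,0,5,0,0,0],[3,0,0,5,0,0,0],[3,0,0,0,0,0,0]]]'
python3 - <<'E'
from h import *
a,d=shot('scene','s8');a0,d0=load('scene0')
for im,dd in((a0,d0),(a,d)):
    hsv=cv2.cvtColor(im,cv2.COLOR_RGB2HSV)
    m=cv2.inRange(hsv,(0,150,80),(8,255,255));uv=np.argwhere(m[230:258,275:300])[:,::-1]+(275,230)
    P=cloud('scene',uv,dd);print('grip',uv.mean(0),np.percentile(P,[5,50,95],axis=0).round(4).tolist())
    m=cv2.inRange(hsv,(22,130,120),(35,255,255));uv=np.argwhere(m[245:292,210:300])[:,::-1]+(210,245)
    P=cloud('scene',uv,dd);P=P[(P[:,2]>.06)];
    for lo,hi in((.43,.45),(.57,.59)): s=(P[:,0]>lo)&(P[:,0]<hi);print(lo,s.sum(),np.median(P[s],0).round(4))
cv2.imwrite('pics/c8.png',cv2.resize(a[150:340,190:340],(470,595))[:,:,::-1])
E
```

```text
clock: 27.5
position: [0.4427, 0.1466, 0.2483]
ee_rot: [0.697, 0.717, 0.003, 0.001]
ft_force: [-0.6, 0.7, -0.5]
grip_width: 0.349
grasp_force: 0.0
grip [286.3 244.9] [[0.4355, 0.1269, 0.0807], [0.4393, 0.1543, 0.0846], [0.4436, 0.1792, 0.0873]]
0.43 152 [0.4396 0.2302 0.083 ]
0.57 100 [0.5784 0.2435 0.0793]
grip [286.3902439 245.8902439] [[0.4344, 0.0709, 0.0001], [0.4387, 0.1519, 0.0817], [0.4433, 0.1792, 0.0838]]
0.43 147 [0.4395 0.2297 0.0803]
0.57 102 [0.5786 0.2449 0.079 ]
```

View pics/c8.png

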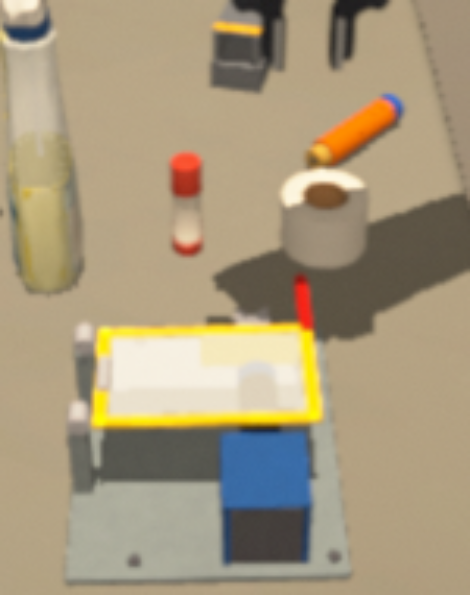

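The crop shows the guard level over the groove, with its grip (303,300) about 3 mm lower than at the start, which matches angle 0. The roller shows through the pane at (258,385), its tail inside the skirt, and the bystanders are in place.

```bash
python3 -c "
from workcell import job
print(job.hand_in())"
```

```text
the job is handed in; nothing more can be done
None
```

The roller is home against the stop with its brass end under the hood, the guard is closed level over it, the bystanders looked unmoved in the last picture, and the job was handed in at about 27.5 s on the robot's clock; I did not re-measure the roller after closing the guard.

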